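# Kit the parts tray for the next power-supply board

### The arm

A 7-joint arm with a two-finger parallel gripper is mounted at the origin on the work surface. World frame = base frame: x ahead of the robot, y to its left, z up, the work surface at z = 0. Lengths are in m, angles in degrees, forces in N, time in s.
With the tool pointing down it reaches from about 0.4 to 0.9 m from the base axis. Payload 5.5 kg.
Tool frame: the origin (TCP) lies at the very end of the fingers, on their centre line; the grasp point (between the pads) lies 19 mm behind it; z points along the fingers, x is the direction in which the jaws open and shut, and the axes are right-handed (so a half turn about z gives the same grasp; the last joint's range is limited). The gripper opens to 85 mm and grips with 20 to 120 N. Pads are 22 mm wide; open, the fingers measure 114 mm over their backs; the gripper's body (76 mm by 85 mm) begins 54 mm behind the grasp point. The pads swing forward as they close: fully open they stand 13 mm farther back than shut.
Start: joints at [-50.924, 28.699, -24.465, 88.831, 12.651, 65.22, -12.049], TCP at [0.264, 0.594, 0.231] pointing down, gripper open.
Joint ranges: [-164.97, 164.97], [-17.58, 116.51], [-87.97, 89.64], [11.32, 138.91], [-80.73, 260.73], [10.89, 115.49], [-147.41, 147.41]. Speed limits (degrees/s): [147.25, 147.25, 180, 180, 180, 180, 180].

### API

Orientations are given as a 3x3 rotation matrix whose columns are the frame's x, y, z axes.
In Python, from station import * gives the robot as it stands.
- The arm moves only by the shell command python3 -m creep 'ROWS'. ROWS is JSON, one flat list of numbers, 7 for each row, row after row: the opening, from 0 (shut) to 1 (fully open), then the shift along the tool's x, y, z in m, then the turn, a rotation vector about the tool's x, y, z in degrees. In form: [claw, x, y, z, rx, ry, rz, claw, x, y, z, rx, ry, rz, ...]. A call has exactly 10 rows; each row shifts and turns the pose as measured when the row begins, along the tool's axes as they then stand; what a row does not reach is not made up. A row lasts 1/8 s, in which the tool goes at most 62.5 mm and 10.7 degrees, less where a joint would pass 70% of its speed; a pose out of reach is approached as far as the arm can. A call is refused whole if a number of a shift passes 0.0625 or a number of a turn 10.7, either way. A call with a gripper value outside its range is refused whole. The fingers move at their own pace and stop on an object; the grip force is fixed at half the most. Time passes only in rows, so rows that do not move let the fingers close, or fill a call up. It gives the time, the measured TCP pose, the force and the opening at its end, in the units of the state.
- get_obs(): the state, without advancing time (a new reading comes with each control period).
- camera(name): name is "side" or "top" or "wrist"; returns the picture (384x512x3 uint8, blue, green, red); there is no depth.
- calibration(name): a dict with "fx", "fy", "cx", "cy" (pixels), "R" (3x3) and "t" (3): a world point X has camera coordinates R X + t. Camera axes: x right, y down, z forward; pixel columns grow to the right and rows downward; lengths in m; the calibration is good to about 2 mm. A picture is of the moment at which its call begins: read the wrist's pose just before it. calibration takes no time and is no camera call; for the wrist camera it gives the pose at the moment of the call.
- job_done(): hands the job in, once; it reports no verdict.
Trained networks look in the newest picture that a camera, given by its name, has taken for a name from the list of things; names that differ only in an ending like _2 or _b are one class to them, and where a whole thing is asked for, a point or a joint stands for the part that bears it (a point fixed in the world has none). Each returns a list of dicts, best first, with "p" (0 to 1); they miss things now and then, are a little off and sometimes report something else, mostly with a low value. They report only what shows in the picture. A call takes as long as a camera call.
- look_for(camera, target): "uv" ([column, row] in pixels, amid what is visible of it).
- regions_of(camera, target): "pixels" (384x512 bool, what is visible of it) and "uv" ([column, row] in pixels, amid what is visible of it).
The state is a dict: "time_s": time; "joint_positions": joint angles; "qd": joint speeds; "joint_efforts": joint torques, N m; "ee_pos": TCP position; "tcp_rot": TCP orientation; "force": force on the tool from outside, world axes, zero at the start; "ft_torque": the same for the moment, N m; "opening": finger opening in m.
Only numpy, scipy, OpenCV 4.12 (cv2) and the standard library are available. Lean on these libraries where they do the work, as an engineer would, in place of code of your own. Each camera call takes 0.05 s, during which the arm holds its last target.

### The job

Put together the parts kit in the black tray: the good capacitor goes in the blue well, the good relay in the white well, the transformer in the yellow well and the orange terminal block in the orange well, each set upright on the floor of its well, near the middle, and let go. The capacitor and the relay with a red dot on top are rejects: leave them standing where they are.

Things in the scene. Friction and masses are not known exactly. Their poses are not given: they have to be found in the camera images.
- capacitor: Good capacitor: upright cylinder, 35 mm diameter, 50 mm tall, dark blue sleeve, plain grey metal top with a cross scored in it, no red dot. Origin: centre of the underside, z up. Stands upright on the bench. About 60 g.
- relay: Good relay: white box with a black foot, 38 mm (its x) by 34 mm (its y) by 46 mm tall, plain white top, no red dot. Origin: centre of the underside, z up. Stands upright on the bench. About 70 g.
- transformer: Transformer: block 48 mm (its x) by 40 mm (its y) by 42 mm tall, dark steel core with a yellow-taped coil and a yellow strip on top. Solid to the fingers as a plain block of that size. Origin: centre of the underside, z up. Stands upright on the bench. About 280 g.
- terminal: Terminal block: orange plastic block 52 mm (its x) by 28 mm (its y) by 42 mm tall, a row of four screw heads on top. Origin: centre of the underside, z up. Stands upright on the bench. About 60 g.
- reject_capacitor: Reject capacitor: same as the good one, but with a red dot of 26 mm diameter on its top. Origin: centre of the underside, z up. Stands upright on the bench. To be left standing where it is.
- reject_relay: Reject relay: same as the good one, but with a red dot of 26 mm diameter on its top. Origin: centre of the underside, z up. Stands upright on the bench. To be left standing where it is.
- well_blue: Blue well, fixed with three others two by two in one black tray (192 mm square, rim 14 mm high, fixed); corners vary. 80 mm square outside, 74 inside, open top, 10 mm high, floor 3 mm thick; neighbours' centres 90 mm apart. Origin: centre of its underside, 4 mm above the bench; z up, x and y along its sides (all wells share one yaw). A part stands in it 3 mm above this origin.
- well_yellow: Yellow well, fixed with three others two by two in one black tray (192 mm square, rim 14 mm high, fixed); corners vary. 80 mm square outside, 74 inside, open top, 10 mm high, floor 3 mm thick; neighbours' centres 90 mm apart. Origin: centre of its underside, 4 mm above the bench; z up, x and y along its sides (all wells share one yaw). A part stands in it 3 mm above this origin.
- well_white: White well, fixed with three others two by two in one black tray (192 mm square, rim 14 mm high, fixed); corners vary. 80 mm square outside, 74 inside, open top, 10 mm high, floor 3 mm thick; neighbours' centres 90 mm apart. Origin: centre of its underside, 4 mm above the bench; z up, x and y along its sides (all wells share one yaw). A part stands in it 3 mm above this origin.
- well_orange: Orange well, fixed with three others two by two in one black tray (192 mm square, rim 14 mm high, fixed); corners vary. 80 mm square outside, 74 inside, open top, 10 mm high, floor 3 mm thick; neighbours' centres 90 mm apart. Origin: centre of its underside, 4 mm above the bench; z up, x and y along its sides (all wells share one yaw). A part stands in it 3 mm above this origin.

How it is judged:
By the outcome, as a careful person would: the job done as asked, in the order asked, and still so for the second after the job is handed in, with the robot touching nothing.
It also fails if it takes over 104 s, if anything falls off the work surface, if the arm or the gripper's body presses on something with over 40 N, if the wrist force passes 120 N, or if a joint passes its speed limit or range.

## Working session

There is one attempt and no reset: what is moved stays moved. The work goes in short steps, Python scripts to look and compute and a shell command to move; the robot and the scene stay as the last step left them, time stands still between calls to the robot, and variables do not carry over. Pictures are saved under pics/ and viewed, and the job is handed in when it is done.

```bash
ls; mkdir -p pics
python3 - <<'E'
from station import *
import cv2
o=get_obs();print({k:(v if not hasattr(v,'round') else v) for k,v in o.items()})
for n in("top","side","wrist"):
    cv2.imwrite(f"pics/{n}0.png",camera(n))
    c=calibration(n);print(n,c)
E
```

```text
pics
{'time_s': 0.0, 'joint_positions': array([-50.92523831,  28.75376117, -24.44918816,  88.89308964,
        12.64960589,  65.21977584, -12.04828375]), 'qd': array([-0.02464957,  0.09798724, -0.01561111, -0.02214924,  0.00323683,
        0.03271878, -0.07344166]), 'joint_efforts': array([-5.06436936e-04, -5.69513869e+01, -5.81684411e+00, -2.80941385e+01,
        1.04875534e-02,  1.18860058e-02, -1.62668437e-05]), 'ee_pos': array([0.26410766, 0.59314714, 0.23024171]), 'tcp_rot': array([[ 4.06643729e-01,  9.13586421e-01, -8.53235139e-04],
       [ 9.13584660e-01, -4.06644621e-01, -1.79481748e-03],
       [-1.98668436e-03, -4.96512591e-05, -9.99998025e-01]]), 'force': array([-0.53356214, -0.05394542, -0.16625654]), 'ft_torque': array([-0.00303603,  0.0584193 ,  0.02020235]), 'opening': 0.0850820044525928}
top {'fx': 421.4885326050421, 'fy': 421.4885326050421, 'cx': 257.1852888007909, 'cy': 197.0042554849484, 'R': array([[ 0.00781645, -0.99992887,  0.00900924],
       [-0.99162835, -0.00891219, -0.12881691],
       [ 0.12888804, -0.00792693, -0.99162747]]), 't': array([-0.00474286,  0.52786133,  0.81778048])}
side {'fx': 392.11743824465566, 'fy': 392.11743824465566, 'cx': 262.83940215029094, 'cy': 187.69952415616973, 'R': array([[ 0.9676024 , -0.25247476, -0.00144707],
       [-0.18683318, -0.71215436, -0.67670491],
       [ 0.16982037,  0.65505165, -0.73625293]]), 't': array([-0.51132257,  0.1374596 ,  0.95553243])}
wrist {'fx': 300.8161298406974, 'fy': 300.8161298406974, 'cx': 254.40397696889968, 'cy': 197.09264115760925, 'R': array([[ 0.40574169,  0.91398654, -0.00151397],
       [ 0.88058378, -0.39046856,  0.26852654],
       [ 0.24483849, -0.11028559, -0.9632711 ]]), 't': array([-0.64925696, -0.03507507,  0.37855919])}
```

View pics/top0.png

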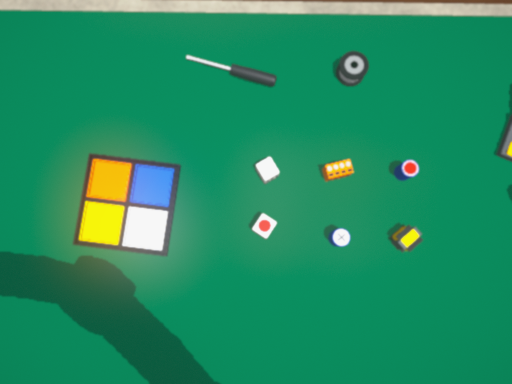

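View pics/side0.png

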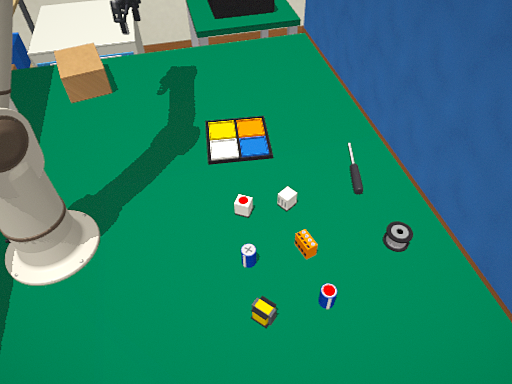

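View pics/wrist0.png

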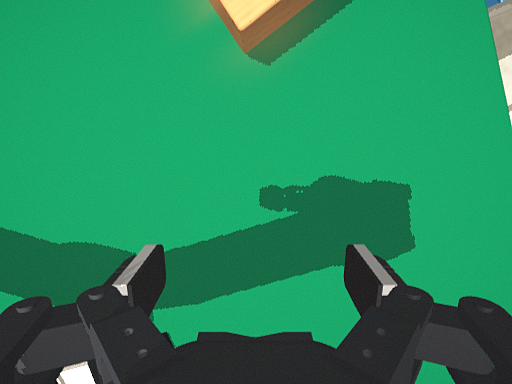

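```bash
cat > h.py <<'E'
from station import *
import numpy as np, cv2
from scipy.optimize import minimize
DIM=dict(relay=(.038,.034,.046),reject_relay=(.038,.034,.046),transformer=(.048,.040,.042),terminal=(.052,.028,.042),capacitor=(.035,.035,.050),reject_capacitor=(.035,.035,.050))
def proj(c,X):
    p=X@np.array(c['R']).T+c['t'];return np.c_[c['fx']*p[:,0]/p[:,2]+c['cx'],c['fy']*p[:,1]/p[:,2]+c['cy']]
def verts(n,x,y,a,z0=0):
    l,w,h=DIM[n] if n in DIM else n
    if n in('capacitor','reject_capacitor'):
        t=np.linspace(0,2*np.pi,32,endpoint=False);b=np.c_[np.cos(t),np.sin(t)]*l/2
    else: b=np.array([[1,1],[1,-1],[-1,-1],[-1,1]])*[l/2,w/2]
    R=np.array([[np.cos(a),-np.sin(a)],[np.sin(a),np.cos(a)]]);b=b@R.T+[x,y]
    return np.r_[np.c_[b,np.full(len(b),z0)],np.c_[b,np.full(len(b),z0+h)]]
def sil(c,V,S=4):
    m=np.zeros((384*S,512*S),np.uint8)
    hull=cv2.convexHull(((proj(c,V)+.5)*S).astype(np.float32))
    cv2.fillConvexPoly(m,np.round(hull*16).astype(np.int32),1,shift=4);return cv2.resize(m.astype(np.float32),(512,384),interpolation=cv2.INTER_AREA)
def ray(c,uv,z):
    R=np.array(c['R']);C=-R.T@c['t'];d=R.T@np.array([(uv[0]-c['cx'])/c['fx'],(uv[1]-c['cy'])/c['fy'],1]);return (C+d*(z-C[2])/d[2])[:2]
def fit(n,masks,z0=0):
    """masks: list of (calib,mask)"""
    h=(DIM[n] if n in DIM else n)[2]
    c,m=masks[0];v,u=np.nonzero(m);p=ray(c,(u.mean(),v.mean()),z0+h*.6)
    def cost(q):
        s=0
        for c,m in masks:
            a=sil(c,verts(n,q[0]/1e3,q[1]/1e3,q[2]/10,z0));s+=1-np.minimum(a,m).sum()/np.maximum(a,m).sum()
        return s/len(masks)
    best=None
    for a0 in ([0] if 'capac' in str(n) else np.arange(0,np.pi,np.pi/6)*10):
        r=minimize(cost,[p[0]*1e3,p[1]*1e3,a0],method='Nelder-Mead',options=dict(initial_simplex=np.array([p[0]*1e3,p[1]*1e3,a0])+np.array([[0,0,0],[4,0,0],[0,4,0],[0,0,2]]),maxiter=120))
        if best is None or r.fun<best.fun:best=r
    return best.x[0]/1e3,best.x[1]/1e3,np.degrees(best.x[2]/10)%180,best.fun
E
python3 - <<'E'
from h import *
import pickle
D={}
for cam in("top","side"):
    img=camera(cam)
    for n in DIM:
        r=regions_of(cam,n)
        print(cam,n,[(round(x['p'],2),np.round(x['uv']).tolist(),int(x['pixels'].sum())) for x in r[:3]])
        D[cam,n]=r
    for n in('well_blue','well_white','well_yellow','well_orange'):
        r=regions_of(cam,n);D[cam,n]=r
        print(cam,n,[(round(x['p'],2),np.round(x['uv']).tolist(),int(x['pixels'].sum())) for x in r[:2]])
pickle.dump(D,open('d.pkl','wb'))
E
```

```text
top relay [(0.95, [266.0, 170.0], 360), (0.65, [339.0, 172.0], 402)]
top reject_relay [(0.86, [263.0, 223.0], 317)]
top transformer []
top terminal [(0.72, [342.0, 172.0], 451), (0.31, [144.0, 227.0], 1631)]
top capacitor [(0.56, [340.0, 238.0], 323)]
top reject_capacitor [(0.94, [405.0, 170.0], 341)]
top well_blue [(0.83, [153.0, 186.0], 1481), (0.6, [403.0, 167.0], 387)]
top well_white [(0.57, [143.0, 226.0], 1562)]
top well_yellow [(0.83, [102.0, 226.0], 1563)]
top well_orange [(0.56, [110.0, 179.0], 1555)]
side relay [(0.91, [286.0, 199.0], 359), (0.51, [221.0, 133.0], 466)]
side reject_relay [(0.79, [243.0, 203.0], 333)]
side transformer [(0.72, [261.0, 310.0], 598)]
side terminal [(0.84, [303.0, 244.0], 445), (0.63, [326.0, 293.0], 335)]
side capacitor [(0.77, [249.0, 254.0], 318)]
side reject_capacitor [(0.54, [325.0, 292.0], 377)]
side well_blue [(0.65, [250.0, 145.0], 482), (0.59, [287.0, 199.0], 334)]
side well_white [(0.57, [224.0, 150.0], 523)]
side well_yellow [(0.75, [220.0, 130.0], 472)]
side well_orange [(0.58, [250.0, 132.0], 487)]
```

```bash
cat >> h.py <<'E'
def seg(img):
    hsv=cv2.cvtColor(img,cv2.COLOR_BGR2HSV)
    g=(hsv[...,0]>65)&(hsv[...,0]<95)&(hsv[...,1]>120)&(hsv[...,2]>25)
    return ~g
def comp(m,uv):
    n,l=cv2.connectedComponents(m.astype(np.uint8))
    d=[(np.hypot(*(np.argwhere(l==i).mean(0)[::-1]-uv)),i) for i in range(1,n) if (l==i).sum()>60]
    k=(l==min(d)[1]).astype(np.uint8);cs,_=cv2.findContours(k,cv2.RETR_EXTERNAL,cv2.CHAIN_APPROX_NONE);cv2.drawContours(k,cs,-1,1,-1);return k.astype(np.float32)
TRAY=(.192,.192,.014)
E
python3 - <<'E'
from h import *
UT=dict(capacitor=(341,237),relay=(267,169),transformer=(407,237),terminal=(339,169),reject_capacitor=(407,169),reject_relay=(264,225),tray=(128,205))
US=dict(capacitor=(249,255),relay=(287,198),transformer=(264,311),terminal=(306,243),reject_capacitor=(328,296),reject_relay=(243,205),tray=(239,140))
c={n:calibration(n) for n in('top','side')};im={n:cv2.imread(f'pics/{n}0.png') for n in c}
sg={n:seg(im[n]) for n in c}
for n in UT:
    k=TRAY if n=='tray' else n
    T=(c['top'],comp(sg['top'],UT[n]));S=(c['side'],comp(sg['side'],US[n]))
    for nm,ms in(('top',[T]),('side',[S]),('both',[T,S])):
        r=fit(k,ms);print(n,nm,np.round(r[:2],4),round(r[2],1),round(r[3],3),int(ms[0][1].sum()))
    for cam in c:
        p=proj(c[cam],verts(k,*r[:2],np.radians(r[2])));cv2.polylines(im[cam],[np.int32(cv2.convexHull(p.astype(np.float32)))],True,(255,0,255),1)
for cam,cr in(('top',(slice(130,270),slice(60,440))),('side',(slice(100,340),slice(190,360)))):
    a=im[cam][cr];cv2.imwrite(f'pics/fit_{cam}.png',cv2.resize(a,None,fx=2,fy=2,interpolation=cv2.INTER_NEAREST))
E
```

```text
capacitor top [ 0.4491 -0.166 ] 3.5 0.064 334
capacitor side [ 0.4496 -0.1667] 6.0 0.065 323
capacitor both [ 0.4494 -0.1664] 6.3 0.068 334
relay top [ 0.5867 -0.0196] 32.8 0.124 477
relay side [ 0.5868 -0.0208] 31.3 0.049 369
relay both [ 0.5868 -0.0204] 31.6 0.091 477
transformer top [ 0.4495 -0.303 ] 128.8 0.148 601
transformer side [ 0.4499 -0.3058] 164.5 0.17 574
transformer both [ 0.4498 -0.3038] 130.2 0.168 601
terminal top [ 0.5884 -0.1655] 100.7 0.148 570
terminal side [ 0.5888 -0.1679] 105.6 0.052 485
terminal both [ 0.589  -0.1671] 105.4 0.107 570
reject_capacitor top [ 0.589  -0.3073] 6.7 0.056 388
reject_capacitor side [ 0.5895 -0.3077] 10.1 0.054 385
reject_capacitor both [ 0.5892 -0.3076] 6.0 0.057 388
reject_relay top [ 0.4728 -0.0152] 57.4 0.204 454
reject_relay side [ 0.4718 -0.0157] 145.6 0.055 363
reject_relay both [ 0.4715 -0.0157] 146.7 0.134 454
tray top [0.513  0.2702] 173.7 0.211 11187
tray side [0.5153 0.2671] 173.2 0.035 2691
tray both [0.5152 0.2686] 173.5 0.127 11187
```

View pics/fit_top.png

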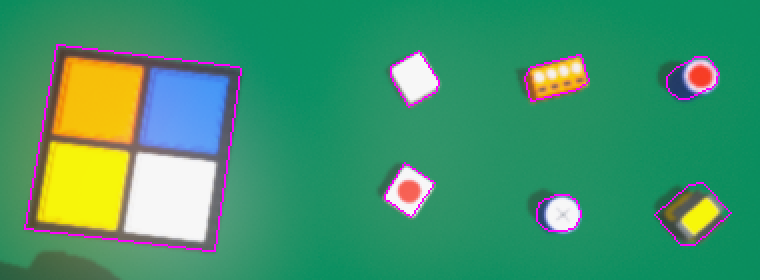

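View pics/fit_side.png

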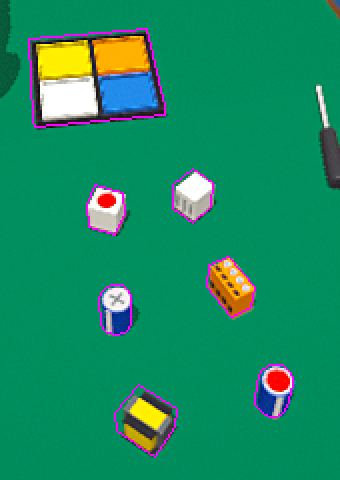

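```bash
cat >> h.py <<'E'
def go(x,y,z,yaw,n=10,nr=None):
    """suggest n rows toward target pose; turn spread over first nr rows"""
    o=get_obs();p=np.array(o['ee_pos']);R=np.array(o['tcp_rot']);a=np.degrees(np.arctan2(R[1,0],R[0,0]))
    d=np.array([x,y,z])-p;da=-((yaw-a+180)%360-180)
    print('t',o['time_s'],'pos',p.round(4),'yaw',round(a,1),'tilt',R[:,2].round(3),'d',d.round(4),'turn',round(da,1),'open',round(o['opening'],4),'F',np.round(o['force'],1),'J',np.round(o['joint_positions']))
    nr=nr or n
    for i in range(n):
        b=np.radians(a-da*min(i,nr)/nr);c,s=np.cos(b),np.sin(b);e=d/n
        print(i,[round(e[0]*c+e[1]*s,4),round(e[0]*s-e[1]*c,4),round(-e[2],4)],round(da/nr if i<nr else 0,2))
E
python3 -c "
from h import *
go(.449,-.166,.19,-6.5,13,7)"
```

```text
t 1.25 pos [0.2643 0.5939 0.2313] yaw 66.0 tilt [-0.  0. -1.] d [ 0.1847 -0.7599 -0.0413] turn 72.5 open 0.0853 F [ 0.4 -0.  -0.6] J [-51.  29. -24.  89.  13.  65. -12.]
0 [np.float64(-0.0476), np.float64(0.0368), np.float64(0.0032)] 10.36
1 [np.float64(-0.0402), np.float64(0.0447), np.float64(0.0032)] 10.36
2 [np.float64(-0.0315), np.float64(0.0512), np.float64(0.0032)] 10.36
3 [np.float64(-0.0218), np.float64(0.0561), np.float64(0.0032)] 10.36
4 [np.float64(-0.0114), np.float64(0.0591), np.float64(0.0032)] 10.36
5 [np.float64(-0.0006), np.float64(0.0602), np.float64(0.0032)] 10.36
6 [np.float64(0.0102), np.float64(0.0593), np.float64(0.0032)] 10.36
7 [np.float64(0.0207), np.float64(0.0565), np.float64(0.0032)] 0
8 [np.float64(0.0207), np.float64(0.0565), np.float64(0.0032)] 0
9 [np.float64(0.0207), np.float64(0.0565), np.float64(0.0032)] 0
10 [np.float64(0.0207), np.float64(0.0565), np.float64(0.0032)] 0
11 [np.float64(0.0207), np.float64(0.0565), np.float64(0.0032)] 0
12 [np.float64(0.0207), np.float64(0.0565), np.float64(0.0032)] 0
```

```bash
python3 -m creep '[1,-0.046,0.037,0.003,0,0,10.3,1,-0.039,0.045,0.003,0,0,10.3,1,-0.031,0.051,0.003,0,0,10.3,1,-0.021,0.056,0.003,0,0,10.3,1,-0.011,0.059,0.003,0,0,10.3,1,0,0.06,0.003,0,0,10.3,1,0.01,0.059,0.003,0,0,10.3,1,0.02,0.056,0.003,0,0,0,1,0.02,0.056,0.003,0,0,0,1,0.02,0.056,0.003,0,0,0]'; python3 -c "
from h import *
go(.449,-.166,.17,-6.5,5,3)"
```

```text
time_s: 2.5
ee_pos: [0.4009, 0.002, 0.1999]
tcp_rot: [[0.99, -0.14, 0.007], [-0.14, -0.99, 0.009], [0.006, -0.01, -1.0]]
force: [1.3, 0.3, -0.4]
opening: 0.0855
t 2.5 pos [0.4009 0.002  0.1999] yaw -8.0 tilt [ 0.007  0.009 -1.   ] d [ 0.0481 -0.168  -0.0299] turn -1.5 open 0.0855 F [ 1.3  0.3 -0.4] J [-11.   3.   8. 125.  -1.  51. -11.]
0 [np.float64(0.0142), np.float64(0.0319), np.float64(0.006)] -0.51
1 [np.float64(0.0139), np.float64(0.032), np.float64(0.006)] -0.51
2 [np.float64(0.0136), np.float64(0.0322), np.float64(0.006)] -0.51
3 [np.float64(0.0134), np.float64(0.0323), np.float64(0.006)] 0
4 [np.float64(0.0134), np.float64(0.0323), np.float64(0.006)] 0
```

```bash
python3 -m creep '[1,0.014,0.032,0.008,0,0,-0.5,1,0.014,0.032,0.008,0,0,-0.5,1,0.014,0.032,0.008,0,0,-0.5,1,0.0135,0.032,0.008,0,0,0,1,0.0135,0.032,0.008,0,0,0,1,0,0,0.02,0,0,0,1,0,0,0.02,0,0,0,1,0,0,0,0,0,0,1,0,0,0,0,0,0,1,0,0,0,0,0,0]'; python3 -c "
from h import *
go(.449,-.166,.016,-6.5,5,3)
c=calibration('wrist');im=camera('wrist');p=proj(c,verts('capacitor',.4493,-.1664,0))
cv2.polylines(im,[np.int32(p[:32])],True,(255,0,255),1);cv2.polylines(im,[np.int32(p[32:])],True,(255,0,255),1)
cv2.imwrite('pics/w1.png',im)"
```

```text
time_s: 3.75
ee_pos: [0.4548, -0.1765, 0.1207]
tcp_rot: [[0.993, -0.12, 0.017], [-0.12, -0.993, 0.006], [0.016, -0.008, -1.0]]
force: [0.9, 0.2, 0.7]
opening: 0.0854
t 3.75 pos [ 0.4548 -0.1765  0.1207] yaw -6.9 tilt [ 0.017  0.006 -1.   ] d [-0.0058  0.0105 -0.1047] turn -0.4 open 0.0854 F [0.9 0.2 0.7] J [  5.  19.  16. 119.  -9.  42.  19.]
0 [np.float64(-0.0014), np.float64(-0.0019), np.float64(0.0209)] -0.14
1 [np.float64(-0.0014), np.float64(-0.0019), np.float64(0.0209)] -0.14
2 [np.float64(-0.0014), np.float64(-0.0019), np.float64(0.0209)] -0.14
3 [np.float64(-0.0014), np.float64(-0.0019), np.float64(0.0209)] 0
4 [np.float64(-0.0014), np.float64(-0.0019), np.float64(0.0209)] 0
```

View pics/w1.png

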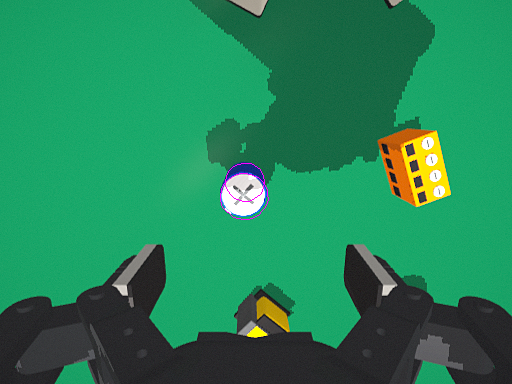

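```bash
cat >> h.py <<'E'
from scipy.spatial.transform import Rotation as Ro
def dl(x,y,z,yaw):
    """total shift + turn in tool axes"""
    o=get_obs();p=np.array(o['ee_pos']);R=np.array(o['tcp_rot']);b=np.radians(yaw)
    Rd=np.array([[np.cos(b),np.sin(b),0],[np.sin(b),-np.cos(b),0],[0,0,-1]])
    print('t',o['time_s'],'pos',p.round(4),'yaw',np.degrees(np.arctan2(R[1,0],R[0,0])).round(1),'open',round(o['opening'],4),'F',np.round(o['force'],1),'J',np.round(o['joint_positions']))
    print('shift',(R.T@(np.array([x,y,z])-p)).round(4),'turn',Ro.from_matrix(R.T@Rd).as_rotvec(degrees=True).round(2))
E
python3 -c "
from h import *
dl(.4493,-.1664,.016,-6.5)"
```

```text
t 3.8 pos [ 0.455  -0.1765  0.1208] yaw -6.9 open 0.0855 F [-0.1  1.1  0.1] J [  5.  19.  16. 119.  -9.  42.  19.]
shift [-0.0086 -0.0085  0.1048] turn [-0.47 -0.95 -0.41]
```

```bash
python3 -m creep '[1,-0.004,-0.004,0,-0.4,-0.9,-0.4,1,-0.0025,-0.003,0.005,0,0,0,1,0,0,0.025,0,0,0,1,0,0,0.025,0,0,0,1,0,0,0.015,0,0,0,1,0,0,0,0,0,0,1,0,0,0,0,0,0,1,0,0,0,0,0,0,1,0,0,0,0,0,0,1,0,0,0,0,0,0]'; python3 -c "
from h import *
dl(.4493,-.1664,.016,-6.5)"
```

```text
time_s: 5.05
ee_pos: [0.4521, -0.1673, 0.0521]
tcp_rot: [[0.994, -0.111, 0.007], [-0.111, -0.994, -0.0], [0.007, -0.0, -1.0]]
force: [-0.6, -0.3, -0.1]
opening: 0.0854
t 5.05 pos [ 0.4521 -0.1673  0.0521] yaw -6.3 open 0.0854 F [-0.6 -0.3 -0.1] J [  6.  26.  14. 121. -11.  34.  21.]
shift [-0.0031 -0.0005  0.0361] turn [-0.02 -0.39  0.15]
```

```bash
python3 -m creep '[1,-0.003,-0.0005,0.012,0,-0.3,0,1,0,0,0.012,0,0,0,1,0,0,0.012,0,0,0,1,0,0,0,0,0,0,0,0,0,0,0,0,0,0,0,0,0,0,0,0,0,0,0,0,0,0,0,0,0,0,0,0,0,0,0,0,0,0,0,0,0,0,0,0,0,0,0,0]'; python3 -c "
from h import *
dl(.5548,.2185,.16,-6.5)
cv2.imwrite('pics/s1.png',camera('side'))"
```

```text
time_s: 6.3
ee_pos: [0.4492, -0.1664, 0.0137]
tcp_rot: [[0.994, -0.111, 0.002], [-0.111, -0.994, 0.0], [0.002, -0.0, -1.0]]
force: [-0.3, 1.1, -1.3]
opening: 0.0337
t 6.3 pos [ 0.4492 -0.1664  0.0137] yaw -6.3 open 0.0337 F [-0.3  1.1 -1.3] J [  7.  30.  12. 122. -13.  29.  22.]
shift [ 0.0626 -0.3942 -0.146 ] turn [-0.03 -0.09  0.15]
```

View pics/s1.png

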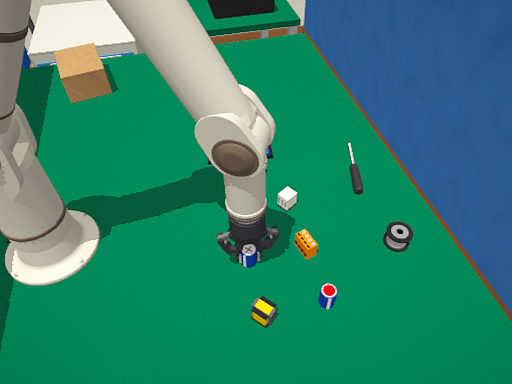

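```bash
python3 -m creep '[0,0,0,-0.03,0,0,0,0,0,0,-0.045,0,0,0,0,0,0,-0.045,0,0,0,0,0.009,-0.03,-0.02,0,0,0,0,0.009,-0.05,0,0,0,0,0,0.009,-0.056,0,0,0,0,0,0.009,-0.056,0,0,0,0,0,0.009,-0.056,0,0,0,0,0,0.009,-0.056,0,0,0,0,0,0.009,-0.04,0,0,0,0]'; python3 -c "
from h import *
dl(.5548,.2185,.1,-6.5)"
```

```text
time_s: 7.6
ee_pos: [0.5533, 0.1733, 0.1589]
tcp_rot: [[0.993, -0.122, 0.003], [-0.122, -0.993, 0.0], [0.003, -0.0, -1.0]]
force: [0.6, -0.3, -0.9]
opening: 0.0339
t 7.6 pos [0.5533 0.1733 0.1589] yaw -7.0 open 0.0339 F [ 0.6 -0.3 -0.9] J [-27.  24.   9. 104.  -4.  52. -23.]
shift [-0.0042 -0.045   0.0589] turn [-0.03 -0.18 -0.5 ]
```

```bash
python3 -m creep '[0,-0.002,-0.025,0,0,0,-0.4,0,-0.002,-0.012,0,0,0,0,0,0,0,0,0,0,0,0,0,0,0,0,0,0,0,0,0,0.02,0,0,0,0,0,0,0.02,0,0,0,0,0,0,0.01,0,0,0,0,0,0,0,0,0,0,0,0,0,0,0,0,0,0,0,0,0,0,0,0]'; python3 -c "
from h import *
dl(.5548,.2185,.022,-6.5)
c=calibration('wrist');im=camera('wrist')
T=(.515,.268)
p=proj(c,verts(TRAY,*T,np.radians(-6.5)))
for k in(slice(0,4),slice(4,8)):cv2.polylines(im,[np.int32(p[k])],True,(255,0,255),1)
cv2.imwrite('pics/w2.png',im)"
```

```text
time_s: 8.85
ee_pos: [0.5555, 0.2066, 0.1091]
tcp_rot: [[0.993, -0.12, 0.005], [-0.12, -0.993, -0.002], [0.005, 0.001, -1.0]]
force: [0.3, -0.5, -0.6]
opening: 0.0336
t 8.85 pos [0.5555 0.2066 0.1091] yaw -6.9 open 0.0336 F [ 0.3 -0.5 -0.6] J [-29.  29.   8. 104.  -5.  47. -26.]
shift [-0.0025 -0.0118  0.0871] turn [ 0.07 -0.31 -0.41]
```

View pics/w2.png

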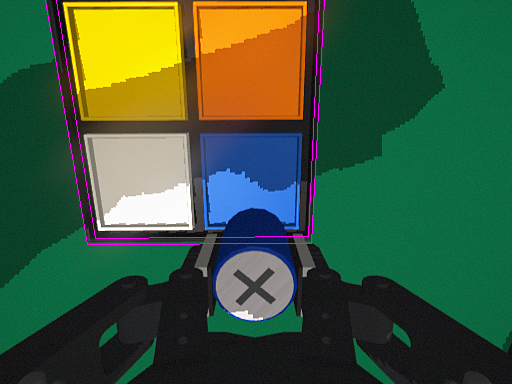

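```bash
python3 -m creep '[0,-0.0025,-0.009,0,0,-0.3,-0.3,0,0,-0.004,0,0,0,0,0,0,0,0,0,0,0,0,0,0,0.02,0,0,0,0,0,0,0.02,0,0,0,0,0,0,0.02,0,0,0,0,0,0,0.01,0,0,0,0,0,0,0.004,0,0,0,0,0,0,0,0,0,0,0,0,0,0,0,0,0]'; python3 -c "
from h import *
dl(.5548,.2185,.0212,-6.5)"
```

```text
time_s: 10.15
ee_pos: [0.5538, 0.2209, 0.0296]
tcp_rot: [[0.994, -0.114, -0.001], [-0.114, -0.994, -0.002], [-0.001, 0.002, -1.0]]
force: [-1.0, -0.5, -1.1]
opening: 0.0337
t 10.15 pos [0.5538 0.2209 0.0296] yaw -6.5 open 0.0337 F [-1.  -0.5 -1.1] J [-29.  36.   6. 105.  -6.  39. -26.]
shift [0.0013 0.0023 0.0084] turn [ 0.1   0.04 -0.03]
```

```bash
python3 -m creep '[0,0.001,0.002,0.006,0,0,0,0,0,0,0.0025,0,0,0,0,0,0,0,0,0,0,0,0,0,0,0,0,0,0.3,0,0,0,0,0,0,0.55,0,0,0,0,0,0,0.75,0,0,0,0,0,0,0.75,0,0,0,0,0,0,0.75,0,0,-0.02,0,0,0,0.75,0,0,-0.04,0,0,0,0.75,0,0,-0.05,0,0,0]'; python3 -c "
from h import *
cv2.imwrite('pics/w3.png',camera('wrist'))
dl(.5868,-.0204,.12,31.6)
go(.5868,-.0204,.14,31.6,6,5)"
```

```text
t 10.2 pos [0.5539 0.2209 0.0297] yaw -6.5 open 0.0339 F [ 0.4 -0.2 -1.6] J [-29.  36.   6. 105.  -6.  39. -26.]
shift [ 0.0601  0.2361 -0.0899] turn [  0.08   0.07 -38.14]
t 10.2 pos [0.5539 0.2209 0.0297] yaw -6.5 tilt [-0.001 -0.002 -1.   ] d [ 0.0329 -0.2413  0.1103] turn -38.1 open 0.0339 F [ 0.4 -0.2 -1.6] J [-29.  36.   6. 105.  -6.  39. -26.]
0 [np.float64(0.01), np.float64(0.0393), np.float64(-0.0184)] -7.63
1 [np.float64(0.0047), np.float64(0.0403), np.float64(-0.0184)] -7.63
2 [np.float64(-0.0007), np.float64(0.0406), np.float64(-0.0184)] -7.63
3 [np.float64(-0.0061), np.float64(0.0401), np.float64(-0.0184)] -7.63
4 [np.float64(-0.0113), np.float64(0.039), np.float64(-0.0184)] -7.63
5 [np.float64(-0.0164), np.float64(0.0371), np.float64(-0.0184)] 0invalid input
```

View pics/w3.png

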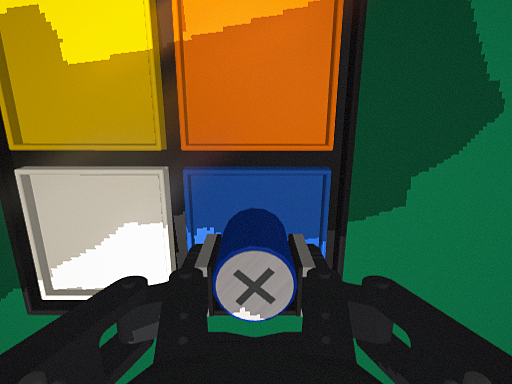

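```bash
python3 -m creep '[0,0.001,0.002,0.006,0,0,0,0,0,0,0.0025,0,0,0,0,0,0,0,0,0,0,0.3,0,0,0,0,0,0,0.55,0,0,0,0,0,0,0.75,0,0,0,0,0,0,0.75,0,0,0,0,0,0,0.75,0,0,-0.02,0,0,0,0.75,0,0,-0.04,0,0,0,0.75,0,0,-0.05,0,0,0]'; python3 -c "
from h import *
cv2.imwrite('pics/w4.png',camera('wrist'))
go(.5868,-.0204,.12,31.6,6,5)"
```

```text
time_s: 11.45
ee_pos: [0.553, 0.2182, 0.1335]
tcp_rot: [[0.993, -0.114, -0.005], [-0.114, -0.993, -0.003], [-0.005, 0.004, -1.0]]
force: [1.2, 0.8, 1.2]
opening: 0.0642
t 11.5 pos [0.5576 0.2198 0.1413] yaw -6.6 tilt [ 0.005  0.001 -1.   ] d [ 0.0292 -0.2402 -0.0213] turn -38.2 open 0.0635 F [1.6 0.3 3.9] J [-30.  27.   8. 102.  -5.  51. -27.]
0 [np.float64(0.0094), np.float64(0.0392), np.float64(0.0036)] -7.63
1 [np.float64(0.0041), np.float64(0.0401), np.float64(0.0036)] -7.63
2 [np.float64(-0.0012), np.float64(0.0403), np.float64(0.0036)] -7.63
3 [np.float64(-0.0066), np.float64(0.0398), np.float64(0.0036)] -7.63
4 [np.float64(-0.0118), np.float64(0.0386), np.float64(0.0036)] -7.63
5 [np.float64(-0.0168), np.float64(0.0367), np.float64(0.0036)] 0
```

View pics/w4.png

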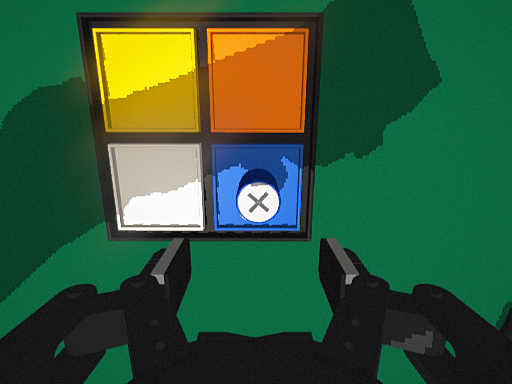

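The capacitor stands in the blue well, top at (258,203). Next, the relay.

```bash
python3 -m creep '[1,0.009,0.038,0.003,0,0,-7.6,1,0.004,0.039,0.003,0,0,-7.6,1,-0.001,0.039,0.003,0,0,-7.6,1,-0.006,0.039,0.003,0,0,-7.6,1,-0.012,0.038,0.003,0,0,-7.6,1,-0.016,0.034,0.003,0,0,0,1,0,0,0,0,0,0,1,0,0,0,0,0,0,1,0,0,0,0,0,0,1,0,0,0,0,0,0]'; python3 -c "
from h import *
c=calibration('wrist');im=camera('wrist');p=proj(c,verts('relay',.5868,-.0204,np.radians(31.6)))
for k in(slice(0,4),slice(4,8)):cv2.polylines(im,[np.int32(p[k])],True,(255,0,255),1)
cv2.imwrite('pics/w5.png',im)
dl(.5868,-.0204,.016,31.6)"
```

```text
time_s: 12.75
ee_pos: [0.5959, -0.014, 0.1383]
tcp_rot: [[0.838, 0.545, 0.028], [0.545, -0.838, 0.007], [0.027, 0.009, -1.0]]
force: [-0.2, -0.3, -0.7]
opening: 0.0852
t 12.8 pos [ 0.5959 -0.014   0.1383] yaw 33.1 open 0.0854 F [-0.3  0.1  0. ] J [ -2.  26.   2. 104.  -1.  48.  33.]
shift [-0.0145 -0.0007  0.122 ] turn [ 0.51 -1.57  1.44]
```

View pics/w5.png

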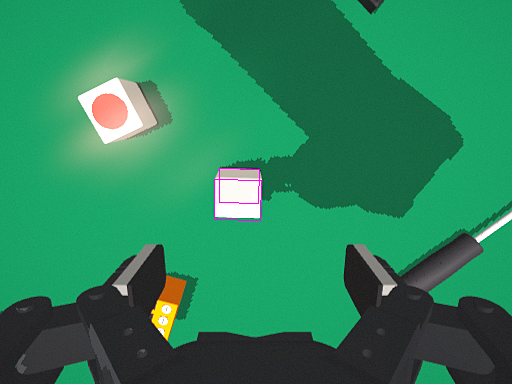

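```bash
python3 -m creep '[1,-0.009,-0.001,0,0.5,-1.5,1.4,1,-0.005,0,0.01,0,0,0,1,0,0,0.03,0,0,0,1,0,0,0.03,0,0,0,1,0,0,0.01,0,0,0,1,0,0,0,0,0,0,1,0,0,0,0,0,0,1,0,0,0,0,0,0,1,0,0,0,0,0,0,1,0,0,0,0,0,0]'; python3 -c "
from h import *
dl(.5868,-.0204,.016,31.6)"
```

```text
time_s: 14.05
ee_pos: [0.5836, -0.0204, 0.0574]
tcp_rot: [[0.851, 0.524, 0.003], [0.524, -0.851, -0.0], [0.002, 0.002, -1.0]]
force: [-0.6, 0.3, 0.1]
opening: 0.0854
t 14.05 pos [ 0.5836 -0.0204  0.0574] yaw 31.6 open 0.0854 F [-0.6  0.3  0.1] J [ -2.  33.   2. 106.  -1.  41.  32.]
shift [0.0027 0.0016 0.0414] turn [ 0.09 -0.11  0.03]
```

```bash
python3 -m creep '[1,0.0025,0.0015,0.012,0,0,0,1,0,0,0.016,0,0,0,1,0,0,0.012,0,0,0,1,0,0,0,0,0,0,0,0,0,0,0,0,0,0,0,0,0,0,0,0,0,0,0,0,0,0,0,0,0,0,0,0,0,0,0,0,0,0,0,0,0,0,0,0,0,0,0,0]'; python3 -c "
from h import *
dl(.4652,.2284,.15,-6.5)
go(.4652,.2284,.15,-6.5,7,5)"
```

```text
time_s: 15.3
ee_pos: [0.587, -0.0204, 0.0149]
tcp_rot: [[0.851, 0.524, 0.003], [0.524, -0.851, -0.0], [0.002, 0.002, -1.0]]
force: [0.2, -0.7, 0.2]
opening: 0.0369
t 15.3 pos [ 0.587  -0.0204  0.0149] yaw 31.6 open 0.0369 F [ 0.2 -0.7  0.2] J [ -2.  37.   2. 106.  -2.  37.  32.]
shift [ 0.0271 -0.2755 -0.1356] turn [ 0.06 -0.16 38.13]
t 15.3 pos [ 0.587  -0.0204  0.0149] yaw 31.6 tilt [ 0.003 -0.    -1.   ] d [-0.1218  0.2488  0.1351] turn 38.1 open 0.0369 F [ 0.2 -0.7  0.2] J [ -2.  37.   2. 106.  -2.  37.  32.]
0 [np.float64(0.0038), np.float64(-0.0394), np.float64(-0.0193)] 7.63
1 [np.float64(-0.0014), np.float64(-0.0395), np.float64(-0.0193)] 7.63
2 [np.float64(-0.0067), np.float64(-0.039), np.float64(-0.0193)] 7.63
3 [np.float64(-0.0118), np.float64(-0.0378), np.float64(-0.0193)] 7.63
4 [np.float64(-0.0167), np.float64(-0.0359), np.float64(-0.0193)] 7.63
5 [np.float64(-0.0213), np.float64(-0.0333), np.float64(-0.0193)] 0
6 [np.float64(-0.0213), np.float64(-0.0333), np.float64(-0.0193)] 0
```

```bash
python3 -m creep '[0,0,0,-0.03,0,0,0,0,0,0,-0.045,0,0,0,0,0,0,-0.045,0,0,0,0,0.004,-0.039,-0.01,0,0,7.6,0,-0.001,-0.039,0,0,0,7.6,0,-0.007,-0.039,0,0,0,7.6,0,-0.012,-0.038,0,0,0,7.6,0,-0.017,-0.036,0,0,0,7.6,0,-0.02,-0.032,0,0,0,0,0,-0.015,-0.02,0,0,0,0]'; python3 -c "
from h import *
dl(.4652,.2284,.06,-6.5)"
```

```text
time_s: 16.55
ee_pos: [0.4711, 0.2182, 0.1489]
tcp_rot: [[0.99, -0.139, 0.004], [-0.139, -0.99, 0.0], [0.004, -0.001, -1.0]]
force: [-0.1, -0.7, -0.7]
opening: 0.037
t 16.55 pos [0.4711 0.2182 0.1489] yaw -8.0 open 0.037 F [-0.1 -0.7 -0.7] J [-33.  19.   6. 113.  -3.  48. -34.]
shift [-0.0076 -0.0092  0.0888] turn [-0.05 -0.25 -1.51]
```

```bash
python3 -m creep '[0,0,0,0,0,0,-1,0,0,0,0,0,0,0,0,0,0,0.02,0,0,0,0,0,0,0.03,0,0,0,0,0,0,0.02,0,0,0,0,0,0,0,0,0,0,0,0,0,0,0,0,0,0,0,0,0,0,0,0,0,0,0,0,0,0,0,0,0,0,0,0,0,0]'; python3 -c "
from h import *
dl(.4652,.2284,.0219,-6.5)"
```

```text
time_s: 17.8
ee_pos: [0.4774, 0.2127, 0.0807]
tcp_rot: [[0.992, -0.129, 0.012], [-0.129, -0.992, 0.001], [0.011, -0.002, -1.0]]
force: [0.2, 0.1, -0.4]
opening: 0.037
t 17.8 pos [0.4774 0.2127 0.0807] yaw -7.4 open 0.037 F [ 0.2  0.1 -0.4] J [-32.  26.   5. 115.  -3.  39. -32.]
shift [-0.0147 -0.0138  0.0586] turn [-0.12 -0.65 -0.91]
```

```bash
python3 -m creep '[0,-0.008,-0.008,0,0,-0.6,-0.9,0,-0.007,-0.006,0,0,0,0,0,0,0,0,0,0,0,0,0,0,0,0,0,0,0,0,0,0.015,0,0,0,0,0,0,0.02,0,0,0,0,0,0,0.01,0,0,0,0,0,0,0.003,0,0,0,0,0,0,0,0,0,0,0,0,0,0,0,0,0]'; python3 -c "
from h import *
dl(.4652,.2284,.0219,-6.5)"
```

```text
time_s: 19.05
ee_pos: [0.4632, 0.2298, 0.0297]
tcp_rot: [[0.994, -0.112, 0.0], [-0.112, -0.994, 0.002], [0.0, -0.002, -1.0]]
force: [0.8, 0.2, -0.2]
opening: 0.0373
t 19.05 pos [0.4632 0.2298 0.0297] yaw -6.4 open 0.0373 F [ 0.8  0.2 -0.2] J [-33.  31.   4. 116.  -4.  33. -32.]
shift [0.0022 0.0012 0.0078] turn [-0.11 -0.01  0.09]
```

```bash
python3 -m creep '[0,0.002,0.001,0.0055,0,0,0,0,0,0,0.0025,0,0,0,0,0,0,0,0,0,0,0.3,0,0,0,0,0,0,0.55,0,0,0,0,0,0,0.7,0,0,0,0,0,0,0.7,0,0,0,0,0,0,0.7,0,0,-0.02,0,0,0,0.7,0,0,-0.04,0,0,0,0.7,0,0,-0.05,0,0,0]'
python3 - <<'E'
from h import *
import os
cv2.imwrite('pics/w6.png',camera('wrist'))
o=get_obs();print(o['ee_pos'],o['opening'],o['force'])
E
```

```text
time_s: 20.3
ee_pos: [0.4629, 0.2272, 0.1312]
tcp_rot: [[0.994, -0.111, -0.005], [-0.111, -0.994, -0.001], [-0.005, 0.002, -1.0]]
force: [0.5, 0.1, -0.4]
opening: 0.0597
[0.46689234 0.22916797 0.13796778] 0.059733644822951314 [0.61863893 1.00435496 3.61288624]
```

View pics/w6.png

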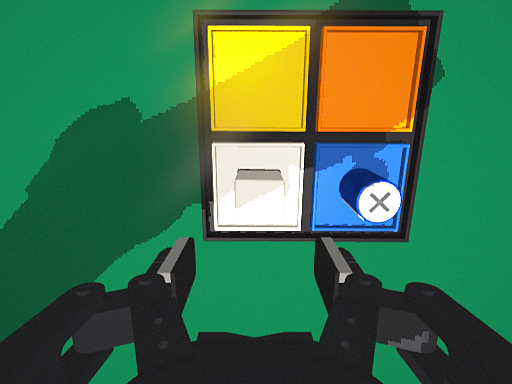

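Run:
```python
import cv2
a=cv2.resize(cv2.imread('pics/top0.png')[205:265,375:440],None,fx=9,fy=9,interpolation=cv2.INTER_CUBIC)
b=cv2.resize(cv2.imread('pics/side0.png')[285:340,235:290],None,fx=9,fy=9,interpolation=cv2.INTER_CUBIC)
cv2.imwrite('pics/tr_t.png',a);cv2.imwrite('pics/tr_s.png',b)
```

```text
(no output)
```

View pics/tr_t.png

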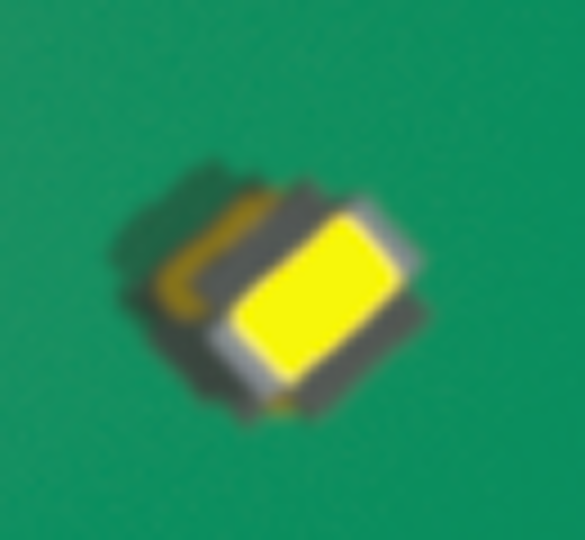

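View pics/tr_s.png

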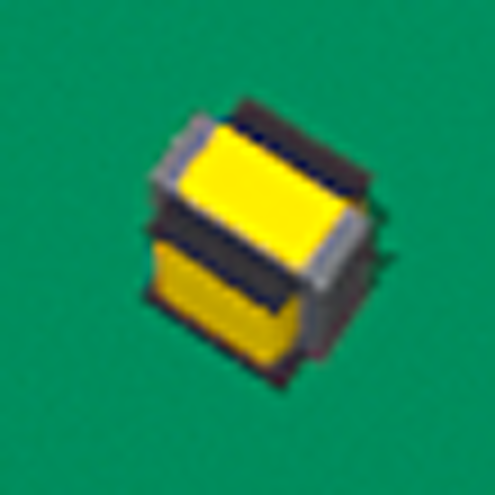

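```bash
python3 -c "
from h import *
go(.4498,-.304,.15,40,9,5)"
```

```text
t 20.35 pos [0.4669 0.2292 0.138 ] yaw -6.4 tilt [ 0.004  0.004 -1.   ] d [-0.0171 -0.5332  0.012 ] turn -46.4 open 0.0597 F [0.6 1.  3.6] J [-34.  20.   5. 113.  -3.  46. -33.]
0 [np.float64(0.0047), np.float64(0.0591), np.float64(-0.0013)] -9.28
1 [np.float64(-0.0049), np.float64(0.0591), np.float64(-0.0013)] -9.28
2 [np.float64(-0.0143), np.float64(0.0575), np.float64(-0.0013)] -9.28
3 [np.float64(-0.0234), np.float64(0.0545), np.float64(-0.0013)] -9.28
4 [np.float64(-0.0319), np.float64(0.05), np.float64(-0.0013)] -9.28
5 [np.float64(-0.0395), np.float64(0.0442), np.float64(-0.0013)] 0
6 [np.float64(-0.0395), np.float64(0.0442), np.float64(-0.0013)] 0
7 [np.float64(-0.0395), np.float64(0.0442), np.float64(-0.0013)] 0
8 [np.float64(-0.0395), np.float64(0.0442), np.float64(-0.0013)] 0
```

```bash
python3 -m creep '[1,0.005,0.058,-0.002,0,0,-9.2,1,-0.005,0.058,-0.002,0,0,-9.2,1,-0.014,0.057,-0.002,0,0,-9.2,1,-0.023,0.054,0,0,0,-9.2,1,-0.032,0.05,0,0,0,-9.2,1,-0.039,0.044,0,0,0,0,1,-0.039,0.044,0,0,0,0,1,-0.039,0.044,0,0,0,0,1,-0.03,0.034,0,0,0,0,1,-0.01,0.012,0,0,0,0]'; python3 -c "
from h import *
dl(.4498,-.304,.13,40)"
```

```text
time_s: 21.6
ee_pos: [0.4548, -0.2998, 0.1442]
tcp_rot: [[0.774, 0.633, 0.02], [0.633, -0.774, 0.006], [0.019, 0.008, -1.0]]
force: [-0.6, 0.1, -0.8]
opening: 0.0854
t 21.6 pos [ 0.4548 -0.2998  0.1442] yaw 39.3 open 0.0854 F [-0.6  0.1 -0.8] J [ 22.  22.  11. 110.  -7.  48.  76.]
shift [-0.0068 -0.      0.0141] turn [ 0.44 -1.09 -0.71]
```

```bash
python3 -m creep '[1,0,0,0,0.4,-1,-0.7,1,0,0,0.01,0,0,0,1,0,0,0,0,0,0,1,0,0,0,0,0,0,1,0,0,0,0,0,0,1,0,0,0,0,0,0,1,0,0,0,0,0,0,1,0,0,0,0,0,0,1,0,0,0,0,0,0,1,0,0,0,0,0,0]'; python3 -c "
from h import *
c=calibration('wrist');im=camera('wrist');p=proj(c,verts('transformer',.4498,-.304,np.radians(130.5)))
for k in(slice(0,4),slice(4,8)):cv2.polylines(im,[np.int32(p[k])],True,(255,0,255),1)
cv2.imwrite('pics/w7.png',im)
dl(.4498,-.304,.016,40)"
```

```text
time_s: 22.85
ee_pos: [0.4562, -0.2939, 0.1331]
tcp_rot: [[0.761, 0.648, 0.0], [0.648, -0.761, 0.003], [0.002, -0.002, -1.0]]
force: [-0.0, -0.5, 0.8]
opening: 0.0852
t 22.9 pos [ 0.4562 -0.2939  0.1331] yaw 40.4 open 0.0855 F [-0.9  0.4  0.8] J [ 21.  23.  11. 110.  -6.  47.  76.]
shift [-0.0116  0.0038  0.1171] turn [-0.14 -0.12  0.41]
```

View pics/w7.png

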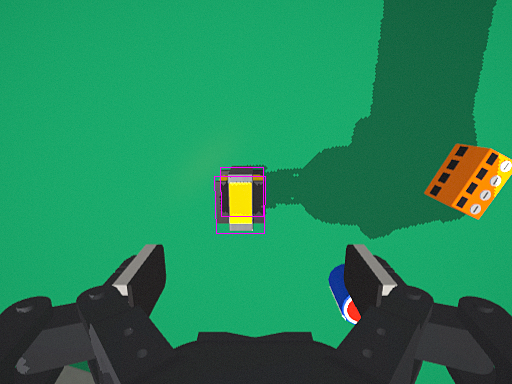

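```bash
python3 -m creep '[1,-0.006,0.002,0,0,0,0.3,1,-0.006,0.002,0.01,0,0,0,1,0,0,0.03,0,0,0,1,0,0,0.03,0,0,0,1,0,0,0.01,0,0,0,1,0,0,0,0,0,0,1,0,0,0,0,0,0,1,0,0,0,0,0,0,1,0,0,0,0,0,0,1,0,0,0,0,0,0]'; python3 -c "
from h import *
dl(.4498,-.304,.016,40)"
```

```text
time_s: 24.15
ee_pos: [0.4499, -0.3088, 0.0527]
tcp_rot: [[0.767, 0.642, 0.004], [0.642, -0.767, -0.0], [0.003, 0.003, -1.0]]
force: [-0.3, 0.4, -0.2]
opening: 0.0851
t 24.15 pos [ 0.4499 -0.3088  0.0527] yaw 40.0 open 0.0851 F [-0.3  0.4 -0.2] J [ 24.  31.  10. 112.  -8.  38.  79.]
shift [ 0.0029 -0.0039  0.0367] turn [ 0.18 -0.18 -0.05]
```

```bash
python3 -m creep '[1,0.003,-0.004,0.012,0,0,0,1,0,0,0.014,0,0,0,1,0,0,0.012,0,0,0,1,0,0,0,0,0,0,0,0,0,0,0,0,0,0,0,0,0,0,0,0,0,0,0,0,0,0,0,0,0,0,0,0,0,0,0,0,0,0,0,0,0,0,0,0,0,0,0,0]'; python3 -c "
from h import *
dl(.4754,.3178,.15,-6.5)
go(.4754,.3178,.15,-6.5,11,6)"
```

```text
time_s: 25.4
ee_pos: [0.4492, -0.3031, 0.0117]
tcp_rot: [[0.766, 0.642, 0.003], [0.642, -0.766, 0.0], [0.003, 0.002, -1.0]]
force: [-0.3, -0.1, -2.7]
opening: 0.0393
t 25.4 pos [ 0.4492 -0.3031  0.0117] yaw 40.0 open 0.0393 F [-0.3 -0.1 -2.7] J [ 24.  34.   9. 113.  -9.  33.  79.]
shift [ 0.4192 -0.4588 -0.1381] turn [ 0.05 -0.19 46.46]
t 25.4 pos [ 0.4492 -0.3031  0.0117] yaw 40.0 tilt [ 0.003  0.    -1.   ] d [0.0262 0.6209 0.1383] turn 46.5 open 0.0393 F [-0.3 -0.1 -2.7] J [ 24.  34.   9. 113.  -9.  33.  79.]
0 [np.float64(0.0381), np.float64(-0.0417), np.float64(-0.0126)] 7.74
1 [np.float64(0.0321), np.float64(-0.0465), np.float64(-0.0126)] 7.74
2 [np.float64(0.0255), np.float64(-0.0504), np.float64(-0.0126)] 7.74
3 [np.float64(0.0185), np.float64(-0.0534), np.float64(-0.0126)] 7.74
4 [np.float64(0.0112), np.float64(-0.0554), np.float64(-0.0126)] 7.74
5 [np.float64(0.0036), np.float64(-0.0564), np.float64(-0.0126)] 7.74
6 [np.float64(-0.004), np.float64(-0.0564), np.float64(-0.0126)] 0
7 [np.float64(-0.004), np.float64(-0.0564), np.float64(-0.0126)] 0
8 [np.float64(-0.004), np.float64(-0.0564), np.float64(-0.0126)] 0
9 [np.float64(-0.004), np.float64(-0.0564), np.float64(-0.0126)] 0
10 [np.float64(-0.004), np.float64(-0.0564), np.float64(-0.0126)] 0
```

```bash
python3 -m creep '[0,0,0,-0.03,0,0,0,0,0,0,-0.045,0,0,0,0,0,0,-0.045,0,0,0,0,0.036,-0.04,-0.015,0,0,7.7,0,0.032,-0.046,0,0,0,7.7,0,0.025,-0.05,0,0,0,7.7,0,0.018,-0.053,0,0,0,7.7,0,0.011,-0.055,0,0,0,7.7,0,0.003,-0.056,0,0,0,7.7,0,-0.004,-0.056,0,0,0,0]'; python3 -c "
from h import *
go(.4754,.3178,.13,-6.5,4,4)"
```

```text
time_s: 26.65
ee_pos: [0.4692, 0.092, 0.1515]
tcp_rot: [[0.989, -0.148, 0.007], [-0.148, -0.989, -0.0], [0.007, -0.001, -1.0]]
force: [1.6, -0.3, -2.7]
opening: 0.0391
t 26.65 pos [0.4692 0.092  0.1515] yaw -8.5 tilt [ 0.007 -0.    -1.   ] d [ 0.0062  0.2258 -0.0215] turn -2.0 open 0.0391 F [ 1.6 -0.3 -2.7] J [-23.  15.  10. 118.  -4.  46. -20.]
0 [np.float64(-0.0068), np.float64(-0.0561), np.float64(0.0054)] -0.51
1 [np.float64(-0.0063), np.float64(-0.0561), np.float64(0.0054)] -0.51
2 [np.float64(-0.0058), np.float64(-0.0562), np.float64(0.0054)] -0.51
3 [np.float64(-0.0054), np.float64(-0.0562), np.float64(0.0054)] -0.51
```

```bash
python3 -m creep '[0,-0.007,-0.056,0.005,0,0,-0.5,0,-0.006,-0.056,0.005,0,0,-0.5,0,-0.006,-0.056,0.005,0,0,-0.5,0,-0.005,-0.045,0.005,0,0,-0.5,0,-0.001,-0.01,0,0,0,0,0,0,0,0,0,0,0,0,0,0,0,0,0,0,0,0,0,0,0,0,0,0,0,0,0,0,0,0,0,0,0,0,0,0,0]'; python3 -c "
from h import *
dl(.4754,.3178,.0189,-6.5)
cv2.imwrite('pics/w8.png',camera('wrist'))"
```

```text
time_s: 27.9
ee_pos: [0.473, 0.3229, 0.1306]
tcp_rot: [[0.994, -0.112, 0.007], [-0.112, -0.994, -0.001], [0.007, 0.001, -1.0]]
force: [-0.4, -0.4, -2.3]
opening: 0.0392
t 27.9 pos [0.473  0.3229 0.1306] yaw -6.4 open 0.0392 F [-0.4 -0.4 -2.3] J [-41.  26.   5. 106.  -2.  48. -42.]
shift [0.0022 0.0048 0.1117] turn [ 0.03 -0.4   0.07]
```

View pics/w8.png

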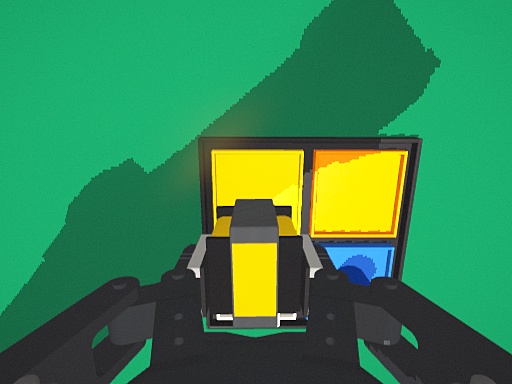

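```bash
python3 -m creep '[0,0.002,0.005,0.01,0,-0.4,0,0,0,0,0.025,0,0,0,0,0,0,0.03,0,0,0,0,0,0,0.02,0,0,0,0,0,0,0.01,0,0,0,0,0,0,0.004,0,0,0,0,0,0,0,0,0,0,0,0,0,0,0,0,0,0,0,0,0,0,0,0,0,0,0,0,0,0,0]'; python3 -c "
from h import *
dl(.4754,.3178,.0189,-6.5)"
```

```text
time_s: 29.2
ee_pos: [0.4775, 0.3161, 0.0291]
tcp_rot: [[0.994, -0.114, 0.003], [-0.114, -0.994, 0.001], [0.003, -0.002, -1.0]]
force: [0.7, -0.2, -3.6]
opening: 0.0392
t 29.2 pos [0.4775 0.3161 0.0291] yaw -6.5 open 0.0392 F [ 0.7 -0.2 -3.6] J [-39.  35.   4. 108.  -4.  37. -40.]
shift [-0.0023 -0.0014  0.0102] turn [-0.09 -0.15 -0.03]
```

```bash
python3 -m creep '[0,-0.002,-0.001,0.006,0,0,0,0,0,0,0.0035,0,0,0,0,0,0,0,0,0,0,0,0,0,0,0,0,0,0.4,0,0,0,0,0,0,0.7,0,0,0,0,0,0,0.7,0,0,0,0,0,0,0.7,0,0,-0.02,0,0,0,0.7,0,0,-0.04,0,0,0,0.7,0,0,-0.05,0,0,0]'
python3 - <<'E'
from h import *
cv2.imwrite('pics/w9.png',camera('wrist'))
go(.589,-.1671,.15,15.4,8,3)
E
```

```text
time_s: 30.45
ee_pos: [0.4739, 0.3165, 0.1318]
tcp_rot: [[0.994, -0.114, -0.001], [-0.114, -0.994, -0.001], [-0.0, 0.001, -1.0]]
force: [1.0, 1.3, -0.3]
opening: 0.06
t 30.5 pos [0.478  0.3192 0.1395] yaw -6.6 tilt [ 0.008  0.006 -1.   ] d [ 0.111  -0.4863  0.0105] turn -22.0 open 0.0598 F [1.3 0.6 3.7] J [-40.  25.   5. 106.  -3.  49. -41.]
0 [np.float64(0.0207), np.float64(0.0588), np.float64(-0.0013)] -7.32
1 [np.float64(0.0131), np.float64(0.061), np.float64(-0.0013)] -7.32
2 [np.float64(0.0052), np.float64(0.0621), np.float64(-0.0013)] -7.32
3 [np.float64(-0.0028), np.float64(0.0623), np.float64(-0.0013)] 0
4 [np.float64(-0.0028), np.float64(0.0623), np.float64(-0.0013)] 0
5 [np.float64(-0.0028), np.float64(0.0623), np.float64(-0.0013)] 0
6 [np.float64(-0.0028), np.float64(0.0623), np.float64(-0.0013)] 0
7 [np.float64(-0.0028), np.float64(0.0623), np.float64(-0.0013)] 0
```

View pics/w9.png

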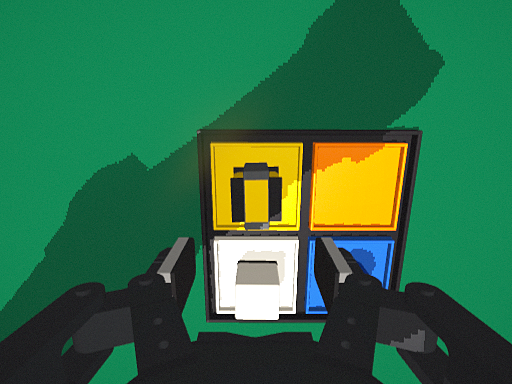

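```bash
python3 -m creep '[1,0.019,0.052,-0.003,0,0,-7.3,1,0.012,0.056,-0.003,0,0,-7.3,1,0.005,0.058,0,0,0,-7.3,1,-0.003,0.058,0,0,0,0,1,-0.003,0.058,0,0,0,0,1,-0.003,0.058,0,0,0,0,1,-0.003,0.058,0,0,0,0,1,-0.003,0.055,0,0,0,0,1,-0.001,0.03,0,0,0,0,1,0,0.01,0,0,0,0]'; python3 -c "
from h import *
dl(.589,-.1671,.13,15.4)"
```

```text
time_s: 31.75
ee_pos: [0.6059, -0.1763, 0.1628]
tcp_rot: [[0.958, 0.283, 0.039], [0.282, -0.959, 0.013], [0.041, -0.001, -0.999]]
force: [-0.5, 0.4, 0.1]
opening: 0.0856
t 31.75 pos [ 0.6059 -0.1763  0.1628] yaw 16.4 open 0.0856 F [-0.5  0.4  0.1] J [ 9. 28.  8. 98. -6. 53. 36.]
shift [-0.0149 -0.0135  0.0323] turn [-0.09 -2.35  1.02]
```

```bash
python3 -m creep '[1,-0.007,-0.006,0,0,-2.3,1,1,-0.007,-0.005,0.015,0,0,0,1,0,0,0.015,0,0,0,1,0,0,0,0,0,0,1,0,0,0,0,0,0,1,0,0,0,0,0,0,1,0,0,0,0,0,0,1,0,0,0,0,0,0,1,0,0,0,0,0,0,1,0,0,0,0,0,0]'; python3 -c "
from h import *
c=calibration('wrist');im=camera('wrist');p=proj(c,verts('terminal',.589,-.1671,np.radians(105.4)))
for k in(slice(0,4),slice(4,8)):cv2.polylines(im,[np.int32(p[k])],True,(255,0,255),1)
cv2.imwrite('pics/w10.png',im)
dl(.589,-.1671,.016,15.4)"
```

```text
time_s: 33.0
ee_pos: [0.5896, -0.1661, 0.1328]
tcp_rot: [[0.963, 0.269, 0.004], [0.269, -0.963, 0.003], [0.004, -0.002, -1.0]]
force: [-0.0, 0.5, -0.0]
opening: 0.0854
t 33.05 pos [ 0.5896 -0.1661  0.1328] yaw 15.6 open 0.0854 F [-0.5  0.6  0.3] J [  7.  29.   8. 100.  -6.  51.  33.]
shift [-0.0013  0.0011  0.1168] turn [-0.13 -0.25  0.21]
```

View pics/w10.png

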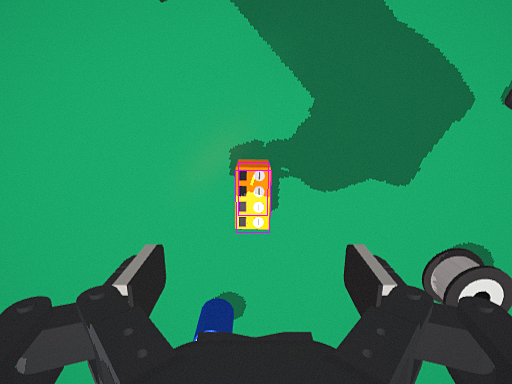

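```bash
python3 -m creep '[1,-0.001,0.001,0.01,0,0,0,1,0,0,0.025,0,0,0,1,0,0,0.03,0,0,0,1,0,0,0.015,0,0,0,1,0,0,0,0,0,0,1,0,0,0,0,0,0,1,0,0,0,0,0,0,1,0,0,0,0,0,0,1,0,0,0,0,0,0,1,0,0,0,0,0,0]'; python3 -c "
from h import *
dl(.589,-.1671,.016,15.4)"
```

```text
time_s: 34.3
ee_pos: [0.5914, -0.1682, 0.0525]
tcp_rot: [[0.963, 0.269, 0.009], [0.269, -0.963, 0.002], [0.009, 0.001, -1.0]]
force: [0.1, -0.8, -0.5]
opening: 0.0851
t 34.3 pos [ 0.5914 -0.1682  0.0525] yaw 15.6 open 0.0851 F [ 0.1 -0.8 -0.5] J [  8.  36.   7. 102.  -7.  42.  35.]
shift [-0.0023 -0.0018  0.0364] turn [ 0.03 -0.52  0.19]
```

```bash
python3 -m creep '[1,-0.0025,-0.002,0.012,0,-0.5,0.2,1,0,0,0.013,0,0,0,1,0,0,0.011,0,0,0,1,0,0,0,0,0,0,0,0,0,0,0,0,0,0,0,0,0,0,0,0,0,0,0,0,0,0,0,0,0,0,0,0,0,0,0,0,0,0,0,0,0,0,0,0,0,0,0,0]'; python3 -c "
from h import *
dl(.5648,.3079,.15,-6.5)
go(.5648,.3079,.15,-6.5,9,4)"
```

```text
time_s: 35.55
ee_pos: [0.5883, -0.1668, 0.0139]
tcp_rot: [[0.964, 0.265, -0.0], [0.265, -0.964, -0.001], [-0.0, 0.001, -1.0]]
force: [0.5, -0.6, -0.8]
opening: 0.027
t 35.55 pos [ 0.5883 -0.1668  0.0139] yaw 15.4 open 0.027 F [ 0.5 -0.6 -0.8] J [  8.  39.   7. 103.  -7.  39.  34.]
shift [ 0.1032 -0.4639 -0.1364] turn [ 0.03  0.   21.88]
t 35.55 pos [ 0.5883 -0.1668  0.0139] yaw 15.4 tilt [-0.    -0.001 -1.   ] d [-0.0235  0.4747  0.1361] turn 21.9 open 0.027 F [ 0.5 -0.6 -0.8] J [  8.  39.   7. 103.  -7.  39.  34.]
0 [np.float64(0.0115), np.float64(-0.0516), np.float64(-0.0151)] 5.47
1 [np.float64(0.0065), np.float64(-0.0524), np.float64(-0.0151)] 5.47
2 [np.float64(0.0015), np.float64(-0.0528), np.float64(-0.0151)] 5.47
3 [np.float64(-0.0036), np.float64(-0.0527), np.float64(-0.0151)] 5.47
4 [np.float64(-0.0086), np.float64(-0.0521), np.float64(-0.0151)] 0
5 [np.float64(-0.0086), np.float64(-0.0521), np.float64(-0.0151)] 0
6 [np.float64(-0.0086), np.float64(-0.0521), np.float64(-0.0151)] 0
7 [np.float64(-0.0086), np.float64(-0.0521), np.float64(-0.0151)] 0
8 [np.float64(-0.0086), np.float64(-0.0521), np.float64(-0.0151)] 0
```

```bash
python3 -m creep '[0,0,0,-0.03,0,0,0,0,0,0,-0.045,0,0,0,0,0,0,-0.045,0,0,0,0,0.011,-0.05,-0.015,0,0,5.4,0,0.006,-0.052,0,0,0,5.4,0,0.001,-0.053,0,0,0,5.4,0,-0.004,-0.053,0,0,0,5.4,0,-0.009,-0.052,0,0,0,0,0,-0.009,-0.052,0,0,0,0,0,-0.009,-0.052,0,0,0,0]'; python3 -c "
from h import *
go(.5648,.3079,.13,-6.5,3,3)"
```

```text
time_s: 36.8
ee_pos: [0.5706, 0.2041, 0.153]
tcp_rot: [[0.991, -0.134, 0.002], [-0.134, -0.991, -0.002], [0.002, 0.002, -1.0]]
force: [0.9, 0.5, 0.6]
opening: 0.0269
t 36.8 pos [0.5706 0.2041 0.153 ] yaw -7.7 tilt [ 0.002 -0.002 -1.   ] d [-0.0058  0.1038 -0.023 ] turn -1.2 open 0.0269 F [0.9 0.5 0.6] J [-29.  27.   9. 100.  -5.  53. -26.]
0 [np.float64(-0.0066), np.float64(-0.034), np.float64(0.0077)] -0.4
1 [np.float64(-0.0063), np.float64(-0.0341), np.float64(0.0077)] -0.4
2 [np.float64(-0.0061), np.float64(-0.0341), np.float64(0.0077)] -0.4
```

```bash
python3 -m creep '[0,-0.006,-0.04,0.005,0,0,-0.4,0,-0.006,-0.035,0.005,0,0,-0.4,0,-0.005,-0.02,0.005,0,0,-0.4,0,-0.001,-0.005,0,0,0,0,0,0,0,0,0,0,0,0,0,0,0,0,0,0,0,0,0,0,0,0,0,0,0,0,0,0,0,0,0,0,0,0,0,0,0,0,0,0,0,0,0,0]'; python3 -c "
from h import *
dl(.5648,.3079,.0211,-6.5)"
```

```text
time_s: 38.05
ee_pos: [0.565, 0.3076, 0.1376]
tcp_rot: [[0.994, -0.113, 0.002], [-0.113, -0.994, -0.003], [0.002, 0.003, -1.0]]
force: [1.0, -0.0, -0.8]
opening: 0.0272
t 38.05 pos [0.565  0.3076 0.1376] yaw -6.5 open 0.0272 F [ 1.  -0.  -0.8] J [-37.  32.   8.  95.  -5.  53. -34.]
shift [-0.0005 -0.0007  0.1165] turn [ 0.18 -0.13  0.03]
```

```bash
python3 -m creep '[0,-0.001,-0.001,0.015,0,0,0,0,0,0,0.025,0,0,0,0,0,0,0.03,0,0,0,0,0,0,0.02,0,0,0,0,0,0,0.01,0,0,0,0,0,0,0.004,0,0,0,0,0,0,0,0,0,0,0,0,0,0,0,0,0,0,0,0,0,0,0,0,0,0,0,0,0,0,0]'; python3 -c "
from h import *
dl(.5648,.3079,.0211,-6.5)"
```

```text
time_s: 39.3
ee_pos: [0.5653, 0.3103, 0.0301]
tcp_rot: [[0.994, -0.112, 0.005], [-0.112, -0.994, -0.001], [0.005, 0.0, -1.0]]
force: [0.8, -0.3, -0.5]
opening: 0.0269
t 39.3 pos [0.5653 0.3103 0.0301] yaw -6.4 open 0.0269 F [ 0.8 -0.3 -0.5] J [-36.  40.   7.  98.  -6.  42. -33.]
shift [-0.0002  0.0024  0.009 ] turn [ 0.01 -0.29  0.09]
```

```bash
python3 -m creep '[0,0,0.002,0.006,0,-0.2,0,0,0,0,0.0025,0,0,0,0,0,0,0,0,0,0,0,0,0,0,0,0,0,0.4,0,0,0,0,0,0,0.6,0,0,0,0,0,0,0.6,0,0,0,0,0,0,0.6,0,0,-0.02,0,0,0,0.6,0,0,-0.04,0,0,0,0.6,0,0,-0.05,0,0,0]'; python3 -m creep '[0.6,0,-0.03,-0.03,0,0,0,0.6,0,-0.06,-0.02,0,0,0,0.6,0,-0.06,0,0,0,0,0.6,0,-0.06,0,0,0,0,0.6,0,-0.04,0,0,0,0,0.6,0,-0.02,0,0,0,0,0.6,0,0,0,0,0,0,0.6,0,0,0,0,0,0,0.6,0,0,0,0,0,0,0.6,0,0,0,0,0,0]'
python3 - <<'E'
from h import *
for n in('top','side','wrist'): cv2.imwrite(f'pics/f_{n}.png',camera(n))
E
```

```text
time_s: 40.55
ee_pos: [0.5626, 0.3068, 0.1323]
tcp_rot: [[0.994, -0.112, -0.005], [-0.112, -0.994, -0.004], [-0.004, 0.005, -1.0]]
force: [1.1, 0.2, -0.3]
opening: 0.0512
time_s: 41.8
ee_pos: [0.6014, 0.5793, 0.2074]
tcp_rot: [[0.993, -0.12, 0.015], [-0.12, -0.993, 0.008], [0.014, -0.01, -1.0]]
force: [-0.1, -0.3, -0.3]
opening: 0.0509
```

View pics/f_top.png

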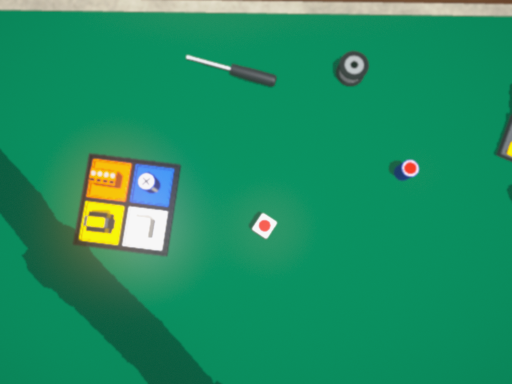

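View pics/f_side.png

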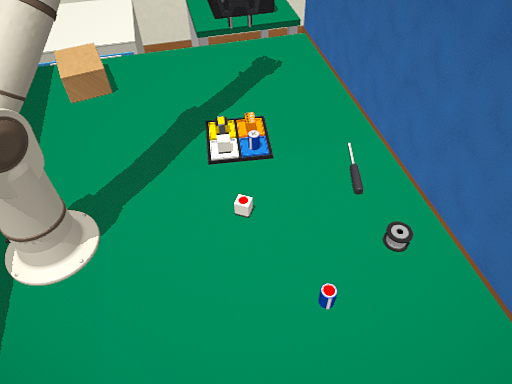

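Run:
```python
from h import *
W=dict(capacitor=(.5548,.2185),relay=(.4652,.2284),transformer=(.4754,.3178),terminal=(.5648,.3079))
out=[]
for cam,cr in(('top',(slice(145,265),slice(65,190))),('side',(slice(105,175),slice(195,285)))):
    im=cv2.imread(f'pics/f_{cam}.png')[cr];S=500//im.shape[0]
    raw=cv2.resize(im,None,fx=S,fy=S,interpolation=cv2.INTER_CUBIC)
    for n,w in W.items():
        a=np.radians(83.5 if n in('terminal','transformer') else -6.5)
        p=(proj(calibration(cam),verts(n,*w,a,.007))+.5-[cr[1].start,cr[0].start])*S;k=len(p)//2
        for q in(p[:k],p[k:]):cv2.polylines(raw,[np.int32(q)],True,(255,0,255),1)
    cv2.imwrite(f'pics/chk_{cam}.png',raw)
```

```text
(no output)
```

View pics/chk_top.png

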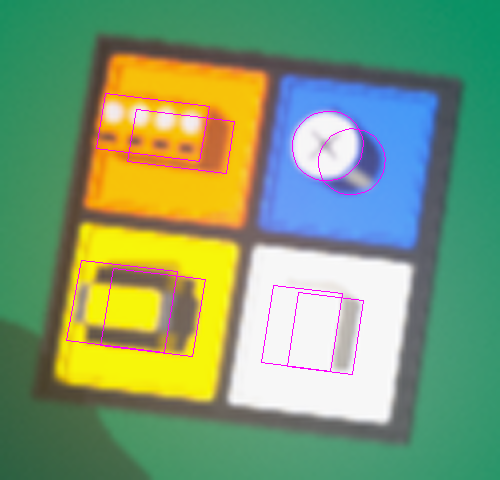

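View pics/chk_side.png

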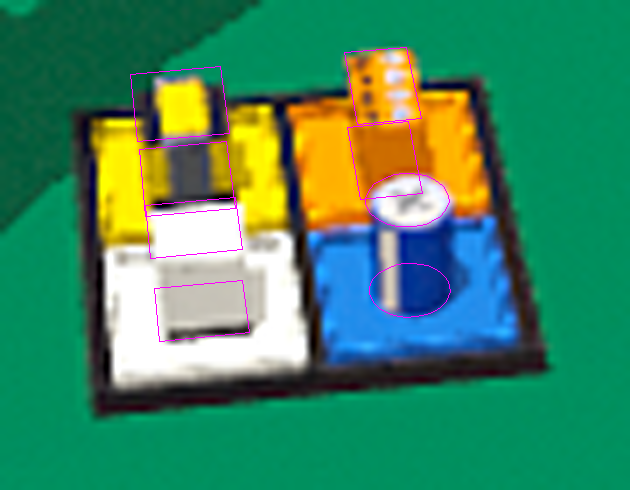

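```bash
python3 -c "
from station import *
o=get_obs();print(o['time_s'],o['ee_pos'],o['force']);print(job_done())"
```

```text
41.95 [0.60122692 0.57979493 0.20713048] [-0.94070623  0.66090786 -0.44222017]
the job is handed in; nothing more can be done
None
```

I put the good capacitor in the blue well, then the good relay in the white, the transformer in the yellow and the terminal block in the orange. Each was released and the arm moved clear, and I handed the job in at about 42 s.

In the last top and side pictures all four parts stand upright within a few mm of the middle of their wells. The biggest offset is about 2 mm, on the relay in the side view. Both red-dot rejects look unmoved, though I checked them by eye only. The wrist force readings stayed low throughout.

Two other things came up:
- One row list was refused for having 11 rows instead of 10, and nothing moved.
- The networks missed the transformer in the top picture and gave the relay a wrong second candidate there. I therefore took positions from colour outlines fitted to the known part sizes, which lined up with the wrist pictures before each grasp.

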